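# Clear the jam of press discs at the mouth of the feed rack

### The arm

A 7-joint arm with a two-finger parallel gripper is mounted at the origin on a cart in front of the work surface, level with it; the furniture and walls round the work are solid. World frame = base frame: x ahead of the robot, y to its left, z up, the work surface at z = 0. Lengths are in m, angles in rad, forces in N, time in s.
With the tool pointing down it reaches from about 0.425 to 0.825 m from the base axis. Payload 3.6 kg.
Tool frame: the origin (TCP) lies midway between the tips of the shut fingers; the grasp point (between the pads) lies 19 mm behind it (bot.grip_point_offset is the distance from the TCP to the grasp point, in m); y points along the fingers, x is the direction in which the jaws open and shut, and the axes are right-handed (so a half turn about y gives the same grasp; the last joint's range is limited). The gripper opens to 93 mm and grips with 3 to 60 N. Pads are 15 mm wide; open, the fingers measure 128 mm over their backs; the gripper's body (75 mm by 188 mm) begins 65 mm behind the grasp point.
Start: joints at [1.185, 0.615, -0.013, 1.423, 0.008, 1.103, -0.04], TCP at [0.228, -0.609, 0.219] pointing down, gripper open.
Joint ranges: [-3.12, 3.12], [-0.3, 2.06], [-1.34, 1.32], [0.26, 2.42], [-1.36, 4.5], [0.01, 1.98], [-2.84, 2.84]. Speed limits (rad/s): [2.79, 2.79, 3.14, 3.14, 3.14, 3.14, 3.14].

### API

Orientations are given as [roll, pitch, yaw] about the fixed x, y, z axes, in that order (R = Rz(yaw) Ry(pitch) Rx(roll)).
In Python, from cell import bot, imaging, workorder gives the robot as it stands. The module is installed in compiled form; this text tells all that it offers.
- The arm moves only by the tool send_rows, never from a script. Its argument "targets" is text: rows parted by semicolons, each of 4 numbers parted by spaces: the shift along the world's x, y, z in m, then the turn about the world's z in degrees. A call has 1 to 8 rows; each row is the pose to reach, as a shift and turn from the pose commanded when the call began; what a row does not reach only later rows make up. A row lasts 1/10 s, in which the tool goes at most 50 mm and 8.59 degrees, less where a joint would pass 70% of its speed; a pose out of reach is approached as far as the arm can. A call with a gripper value outside its range is refused whole. "gripper" is the closure, from 0 (fully open) to 1 (shut), set as the call begins (left out, the last holds). The fingers move at their own pace and stop on an object; "newtons" is the grip in N (left out, the last holds). Time passes only in rows, so rows that repeat a pose let the fingers close. It gives the time, the measured TCP pose, the force and the opening at its end, in the units of the state.
- bot.get_state(): the state, without advancing time (a new reading comes with each control period).
- imaging.capture(name): name is "scene" or "side" or "wrist"; returns a dict with "pixels" (480x640x3 uint8, red, green, blue), "range_z" (480x640 float32, m along the optical axis (not along the pixel's ray), 0 where there is no reading), "camera_matrix" (3x3 intrinsics, pixels), "dist" ([k1, k2, p1, p2, k3] as OpenCV has them; the pictures are not rectified), "R" (3x3) and "t" (3): a world point X has camera coordinates R X + t. Camera axes: x right, y down, z forward; pixel columns grow to the right and rows downward; lengths in m; the calibration is good to about 2 mm. A picture is of the moment at which its call begins.
- workorder.job_done(): hands the job in, once; it reports no verdict.
The state is a dict: "t": time; "qpos": joint angles; "joint_velocities": joint speeds; "joint_torque": joint torques, N m; "tcp_pos": TCP position; "tool_rot": TCP orientation; "wrist_force": force on the tool from outside, world axes, zero at the start; "moment": the same for the moment, N m; "width": opening from 0.0 (shut) to 1.0 (fully open).
Only numpy, scipy, OpenCV 4.12 (cv2) and the standard library are available. Lean on these libraries where they do the work, as an engineer would, in place of code of your own. Each camera call takes 0.05 s, during which the arm holds its last target.

### The job

Two round wooden discs have jammed side by side in front of the narrow lane of the wooden feed rack. Gently nudge one of them back to free the mouth, then slide both discs one behind the other into the lane behind the disc already there, and press the row lightly but firmly up against the stop at the lane's far end. Keep the discs flat on the rack floor (slide, do not lift), do not force anything, and leave the other things where they stand.

Things in the scene. Friction and masses are not known exactly. Their poses are not given: they have to be found in the camera images.
- rack: light waxed wooden feed rack fixed to the table, 128x280 mm, floor 8 mm and wall tops 22 mm above the table (discs stand 20 mm over the walls, so fingers can push them there). y axis along the lane toward the stop, z up; origin on the table under the middle of the lane's mouth. Bay 102 mm wide from y=-130 to -60 mm, then straight walls narrow it to 46 mm at y=0. The jam locks harder if pushed toward the lane; back it slides freely
- lane_mouth (a point): middle of the lane's mouth on the rack floor, axes as the rack's. The lane is straight, 46 mm wide, from here to y=126 mm. From y=28 to 134 mm two aluminium keeper strips cover it (46 to 49 mm above the table, a 16 mm slot between them), so discs can only be slid in from the mouth
- stop: brass stop bar fixed across the lane under the keeper strips, 42x12x30 mm, a dark knob above the slot (top 68 mm above the table); its place varies. Origin at the centre of its underside, axes as the rack's. From its near face (y=-6 mm) a flat steel pad on an adjusting screw stands 3 to 21 mm toward the mouth; how far is not given and varies. The first disc meets this rigid pad: feel for it
- disc_lane: plain smoothly waxed round wooden disc, 40 mm in diameter, 34 mm tall, about 60 g, standing on its flat face on the rack floor so that its top is 42 mm above the table; origin at the centre of its underside, z up (its turn about z means nothing). It already stands somewhere in the lane under the keeper strips, short of the stop; it is pushed on by the disc behind it
- disc_a: plain smoothly waxed round wooden disc, 40 mm in diameter, 34 mm tall, about 60 g, standing on its flat face on the rack floor so that its top is 42 mm above the table; origin at the centre of its underside, z up (its turn about z means nothing). One of the two jammed discs, on the rack's +x side, its centre about 45 mm before the lane's mouth and 20 mm off the middle
- disc_b: plain smoothly waxed round wooden disc, 40 mm in diameter, 34 mm tall, about 60 g, standing on its flat face on the rack floor so that its top is 42 mm above the table; origin at the centre of its underside, z up (its turn about z means nothing). The other jammed disc, on the rack's -x side
- jigger: slim double-ended steel measuring cup, 41 mm across, 100 mm tall; bystander, origin at the centre of its underside
- mould: wooden press mould bar 58x160x27 mm; bystander, origin at the centre of its underside
- bottle_green: small round dropper bottle with white cap, 25 mm across, 68 mm tall; bystander, origin at the centre of its underside
- bottle_yellow: another such small dropper bottle, 25 mm across, 68 mm tall; bystander, origin at the centre of its underside
- small_bowl: grey metal bowl 160 mm across, 56 mm high; bystander, origin at the centre of its underside
Things that resemble listed ones, but are neither listed nor needed, are in the scene too. What is shaped like the disc_a but blue is not meant.

How it is judged:
On the way, in this order (a step that is already met when the one before it is completed fails the run):
1. one of the two jammed discs has been nudged back, its centre at least 65 mm before the lane's mouth (y of any of disc_a, disc_b in the frame of rack below -0.065 m), for 0.1 s.
2. the three discs stand in one row and the row is pressed against the stop with more than 3 N (y of disc_lane in the frame of stop above -0.05 m and ((horizontal distance between disc_lane and disc_a below 0.0435 m and horizontal distance between disc_a and disc_b below 0.0435 m and y of disc_b in the frame of stop above -0.132 m) or (horizontal distance between disc_lane and disc_b below 0.0435 m and horizontal distance between disc_b and disc_a below 0.0435 m and y of disc_a in the frame of stop above -0.132 m)) and contact force between disc_lane and stop above 3 N), for 0.2 s.
At the end, for the whole second after the job is handed in: the three discs stand in single file in the lane and its mouth, closed up (centres of neighbours within 43.5 mm), the first still at the stop (centre within 50 mm of the bar's centre, the last within 132 mm), all flat on the rack floor, at rest (y of disc_lane in the frame of stop above -0.05 m and ((horizontal distance between disc_lane and disc_a below 0.0435 m and horizontal distance between disc_a and disc_b below 0.0435 m and y of disc_b in the frame of stop above -0.132 m) or (horizontal distance between disc_lane and disc_b below 0.0435 m and horizontal distance between disc_b and disc_a below 0.0435 m and y of disc_a in the frame of stop above -0.132 m)) and z of each of disc_lane, disc_a, disc_b in the frame of rack below 0.011 m and linear speed of each of disc_lane, disc_a, disc_b below 0.01 m/s and angle between each of disc_lane, disc_a, disc_b's own z axis and vertical below 0.1 rad); the robot touches nothing.
It fails at once if a disc is pressed against the rack or the stop with more than 20 N (contact force between any of disc_lane, disc_a, disc_b and rack above 20 N or contact force between any of disc_lane, disc_a, disc_b and stop above 20 N).
It fails at once if the robot presses on the rack or the stop with more than 20 N (contact force between any of the arm, the fingers and rack above 20 N or contact force between any of the arm, the fingers and stop above 20 N).
It fails at once if a disc is lifted more than 10 mm off the rack floor or tipped (z of any of disc_lane, disc_a, disc_b in the frame of rack above 0.018 m or angle between any of disc_lane, disc_a, disc_b's own z axis and vertical above 0.35 rad).
It fails at once if a bystander is moved more than 20 mm (distance of any of jigger, mould, bottle_green, bottle_yellow, small_bowl from where it was at the start of the episode above 0.02 m).
It also fails if it takes over 58 s, if anything falls off the work surface, if the arm or the gripper's body presses on something with over 40 N, if the wrist force passes 120 N, or if a joint passes its speed limit or range.

## Working session

There is one attempt and no reset: what is moved stays moved. The work goes in short steps, Python scripts to look and compute and a tool call to move; the robot and the scene stay as the last step left them, time stands still between calls to the robot, and variables do not carry over. Pictures are saved under pics/ and viewed, and the job is handed in when it is done.

Besides the shell and the picture viewer there is one more tool, called after "Call:" by a JSON object that holds its "method" and its "body". send_rows: Moves the arm, as the interface text tells. Its arguments: {"type":"object","properties":{"targets":{"type":"string"},"gripper":{"type":"number"},"newtons":{"type":"number"}},"required":["targets"]}

```bash
mkdir -p pics; python3 - <<'E'
from cell import bot, imaging
import cv2, numpy as np, pickle
s=bot.get_state(); print({k:np.round(v,3) for k,v in s.items()})
for n in ["scene","side","wrist"]:
    c=imaging.capture(n); pickle.dump(c,open(f'pics/{n}0.pkl','wb'))
    cv2.imwrite(f'pics/{n}0.png',c['pixels'][:,:,::-1]); print(n,c['camera_matrix'].tolist(),c['dist'],np.round(c['R'],3).tolist(),c['t'])
E
```

```text
{'t': np.float64(0.0), 'qpos': array([ 1.185,  0.616, -0.013,  1.425,  0.008,  1.103, -0.04 ]), 'joint_velocities': array([-0.   , -0.001,  0.002,  0.001,  0.   , -0.001,  0.001]), 'joint_torque': array([ 0.0000e+00, -4.5893e+01,  2.0900e-01, -1.6574e+01, -6.1000e-02,
        2.1000e-02,  0.0000e+00]), 'tcp_pos': array([ 0.228, -0.608,  0.217]), 'tool_rot': array([-1.571,  0.003, -1.212]), 'wrist_force': array([ 0.303, -0.784,  0.72 ]), 'moment': array([ 0.049, -0.025, -0.011]), 'width': np.float64(0.997)}
scene [[444.9804220133297, 0.0, 324.5369123762901], [0.0, 444.9804220133297, 238.22745148452523], [0.0, 0.0, 1.0]] [-0.03857062  0.          0.          0.          0.        ] [[-0.782, -0.623, -0.024], [-0.258, 0.358, -0.897], [0.567, -0.696, -0.441]] [0.41215791 0.16762194 0.77074262]
side [[590.9011348687916, 0.0, 335.00366720689664], [0.0, 590.9011348687916, 239.83232215226985], [0.0, 0.0, 1.0]] [-0.0583179  0.         0.         0.         0.       ] [[0.937, -0.35, -0.015], [-0.243, -0.617, -0.749], [0.253, 0.705, -0.663]] [-0.45489028  0.18228631  1.15286586]
wrist [[408.0077760040483, 0.0, 317.18803135528293], [0.0, 408.0077760040483, 241.047835606061], [0.0, 0.0, 1.0]] [0.00671428 0.         0.         0.         0.        ] [[0.353, -0.936, -0.002], [-0.908, -0.343, 0.242], [-0.227, -0.083, -0.97]] [-0.64849252 -0.02924164  0.39155831]
```

View pics/scene0.png

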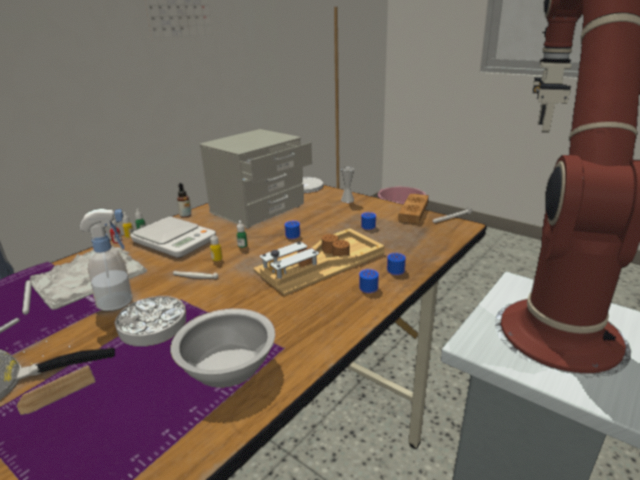

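View pics/side0.png

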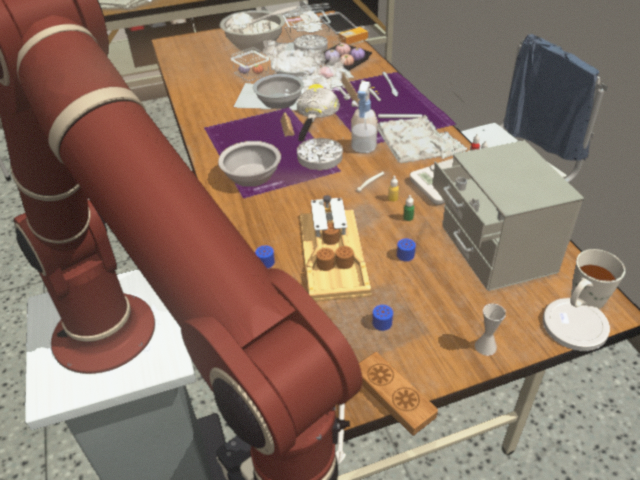

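View pics/wrist0.png

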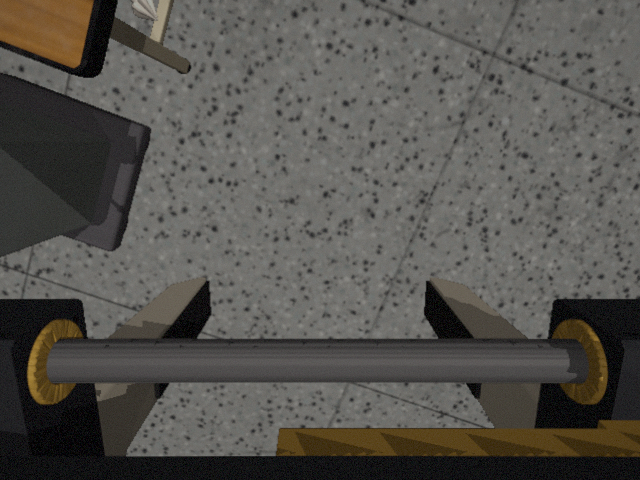

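The side view shows the rack with the lane pointing up-image. The two jammed brown discs are at (325,258) and (345,256), and the lane disc is at (332,234) under the silver keepers. The look-alikes are the blue discs at (265,256), (406,250) and (382,318), which are not wanted. Next is a close crop.

```bash
cat > h.py <<'E'
import cv2, numpy as np, pickle
def ray(c,px,z):
    px=np.atleast_2d(np.asarray(px,float))
    u=cv2.undistortPoints(px[:,None],c['camera_matrix'],c['dist'])[:,0]
    d=np.c_[u,np.ones(len(u))]@c['R']; o=-c['R'].T@c['t']
    return o+d*((z-o[2])/d[:,2])[:,None]
def proj(c,X):
    return cv2.projectPoints(np.atleast_2d(X).astype(float),cv2.Rodrigues(c['R'])[0],c['t'],c['camera_matrix'],c['dist'])[0][:,0]
def crop(c,x0,y0,w,h,s,fn):
    cv2.imwrite(fn,cv2.resize(c['pixels'][y0:y0+h,x0:x0+w,::-1],None,fx=s,fy=s,interpolation=cv2.INTER_CUBIC))
E
python3 - <<'E'
from h import *
a=pickle.load(open('pics/side0.pkl','rb'));b=pickle.load(open('pics/scene0.pkl','rb'))
crop(a,285,185,100,120,5,'pics/c1.png');crop(b,245,220,150,80,5,'pics/c2.png')
for c in (a,b):
    hsv=cv2.cvtColor(c['pixels'],cv2.COLOR_RGB2HSV)
E
```

```text
(no output)
```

View pics/c1.png

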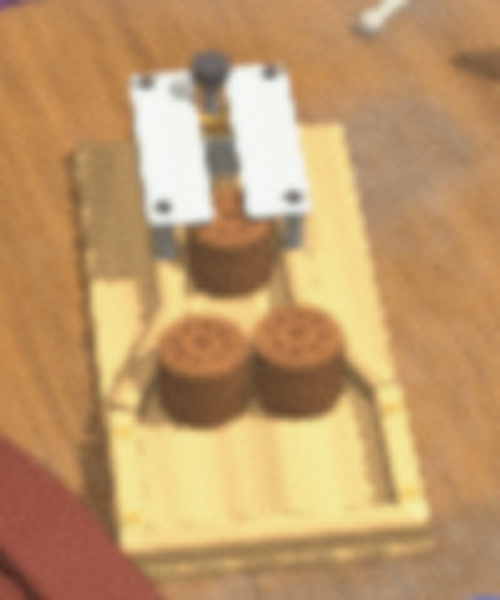

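View pics/c2.png

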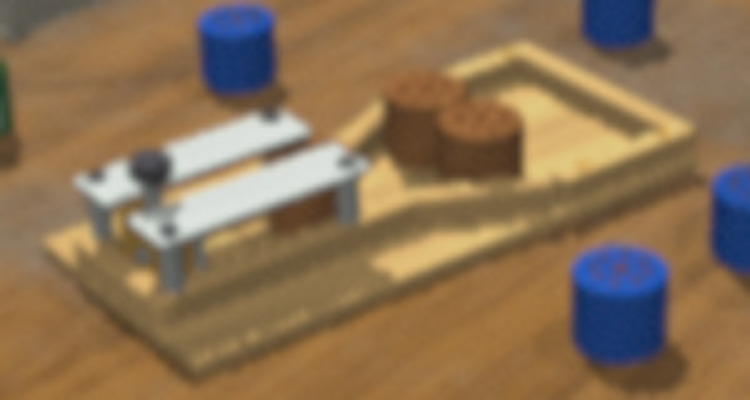

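```bash
python3 - <<'E'
from h import *
a=pickle.load(open('pics/side0.pkl','rb'));b=pickle.load(open('pics/scene0.pkl','rb'))
A=lambda p:np.array(p)/5+[285,185]-0.4
B=lambda p:np.array(p)/5+[245,220]-0.4
R=lambda x:np.round(x[:,:2],4).tolist()
print('rack',R(ray(a,A([(75,152),(342,127),(428,512),(122,550)]),.022)))
print('rackB',R(ray(b,B([(45,240),(197,365),(692,128),(522,42)]),.022)))
print('keepA far L,R near L,R',R(ray(a,A([(133,75),(288,65),(149,225),(311,210)]),.049)))
print('keepB far+,far-,near+,near-',R(ray(b,B([(75,182),(160,245),(280,108),(370,160)]),.049)))
print('discA tops L R',R(ray(a,A([(204,343),(297,334)]),.042)))
print('discB tops',R(ray(b,B([(425,92),(480,120)]),.042)))
print('knobA',R(ray(a,A([(210,65)]),.066)),R(ray(b,B([(150,160)]),.066)))
print('laneA front-bottom',R(ray(a,A([(230,295)]),.008)), R(ray(a,A([(190,225),(270,235)]),.042)))
# depth-based
for n,c in(('s',a),('b',b)):
    hsv=cv2.cvtColor(c['pixels'],cv2.COLOR_RGB2HSV)
    m=((hsv[...,0]<12)&(hsv[...,1]>110)&(hsv[...,2]<190)).astype(np.uint8)
    z=c['range_z'];ys,xs=np.nonzero((z>0))
    u=cv2.undistortPoints(np.c_[xs,ys].astype(float)[:,None],c['camera_matrix'],c['dist'])[:,0]
    P=(np.c_[u,np.ones(len(u))]*z[ys,xs][:,None]-c['t'])@c['R']
    k=(abs(P[:,2]-.042)<.004)&(m[ys,xs]>0)
    Q=np.full(z.shape,0,np.uint8);Q[ys[k],xs[k]]=1
    nn,l,st,ce=cv2.connectedComponentsWithStats(Q)
    M=np.zeros(z.shape+(3,));M[ys,xs]=P
    for i in range(1,nn):
        if st[i,4]>15: print(n,st[i],M[l==i].mean(0).round(4),M[l==i].min(0).round(4),M[l==i].max(0).round(4))
E
```

```text
rack [[0.4649, 0.1799], [0.588, 0.1513], [0.5273, -0.0949], [0.4041, -0.0695]]
rackB [[0.5782, 0.1816], [0.4573, 0.2144], [0.4088, -0.0725], [0.5295, -0.1039]]
keepA far L,R near L,R [[0.4989, 0.1921], [0.569, 0.1725], [0.4707, 0.0871], [0.5407, 0.0705]]
keepB far+,far-,near+,near- [[0.5678, 0.1705], [0.5005, 0.1877], [0.5432, 0.0653], [0.4781, 0.0804]]
discA tops L R [[0.4697, 0.0135], [0.5085, 0.0043]]
discB tops [[0.5087, 0.0025], [0.4706, 0.0106]]
knobA [[0.5278, 0.1649]] [[0.5321, 0.1593]]
laneA front-bottom [[0.5029, 0.074]] [[0.49, 0.0883], [0.5206, 0.0689]]
b [527 309  77  31 295] [-0.0074  0.0493  0.0419] [-0.0604  0.0041  0.0381] [0.0562 0.0628 0.0459]
```

Candidates (side view): brown discs at (325,258) for disc_b and (345,256) for disc_a, the lane disc at (332,234), and three blue discs that I reject. The crop confirms the brown ones. The rack's +y points along world azimuth of about 76.5°, with the mouth at about (0.500, 0.0505). disc_a is at about (0.509, 0.0035) and disc_b at about (0.470, 0.012).

The plan:
1. With shut fingers, push disc_b back.
2. With the fingers slightly open as a cradle, slide disc_a into the lane.
3. Slide disc_b in behind it.

Call:
{"method": "send_rows", "body": {"targets": "0.022 0.041 0 7; 0.044 0.082 0 14; 0.066 0.123 0 21; 0.088 0.164 0 28; 0.110 0.205 0 35; 0.132 0.246 0 42; 0.154 0.287 0 49; 0.176 0.328 0 56", "gripper": 1, "newtons": 20}}

```text
t: 0.95
tcp_pos: [0.4047, -0.2789, 0.2187]
tool_rot: [-1.571, 0.0, -0.23]
wrist_force: [1.1, -0.4, 1.0]
width: 0.359
```

Call:
{"method": "send_rows", "body": {"targets": "0.022 0.041 0 0; 0.030 0.082 0 0; 0.038 0.123 0 0; 0.046 0.164 0 0; 0.053 0.205 0 0; 0.060 0.246 0 0; 0.065 0.290 0 0; 0.068 0.331 0 0"}}

```text
t: 1.75
tcp_pos: [0.4723, 0.0523, 0.2186]
tool_rot: [-1.571, -0.0, -0.234]
wrist_force: [0.4, 0.1, 0.2]
width: 0.004
```

Call:
{"method": "send_rows", "body": {"targets": "0 0 -0.04 0; 0 0 -0.08 0; 0 0 -0.1 0; 0 0 -0.1 0; 0 0 -0.1 0"}}

```text
t: 2.25
tcp_pos: [0.4725, 0.0505, 0.1189]
tool_rot: [-1.571, 0.0, -0.235]
wrist_force: [0.6, -0.8, 0.1]
width: 0.003
```

```bash
cat > look.py <<'E'
import sys
from h import *
from cell import bot, imaging
tag=sys.argv[1]
s=bot.get_state(); print(s['t'],s['tcp_pos'].round(4),np.degrees(s['tool_rot']).round(2),s['wrist_force'].round(2),round(float(s['width']),3))
for n,(x,y,w,h,k) in dict(side=(285,165,110,140,4),scene=(245,190,160,110,4)).items():
    if n in sys.argv[2:]:
        c=imaging.capture(n); pickle.dump(c,open(f'pics/{n}{tag}.pkl','wb')); crop(c,x,y,w,h,k,f'pics/{n}{tag}.png')
if 'wrist' in sys.argv[2:]:
    c=imaging.capture('wrist'); pickle.dump(c,open(f'pics/wrist{tag}.pkl','wb')); cv2.imwrite(f'pics/wrist{tag}.png',c['pixels'][:,:,::-1])
E
python3 look.py 1 side scene wrist
```

```text
2.25 [0.4725 0.0505 0.1189] [-8.999e+01  1.000e-02 -1.344e+01] [ 0.58 -0.82  0.14] 0.003
```

View pics/wrist1.png

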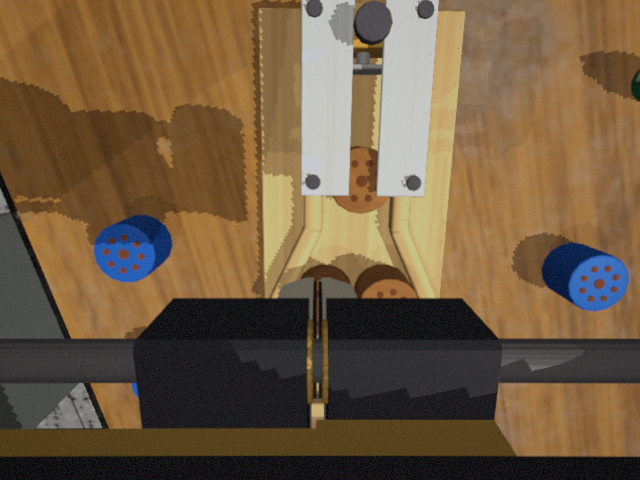

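View pics/side1.png

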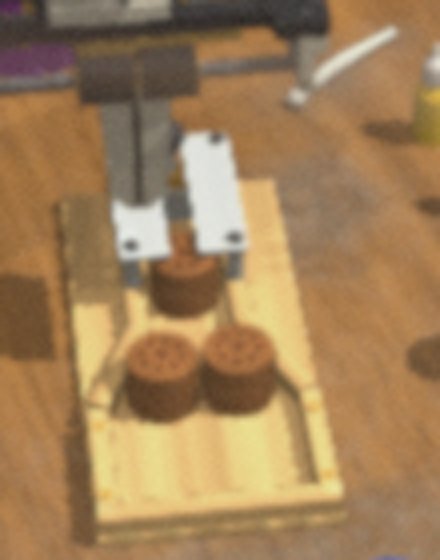

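View pics/scene1.png

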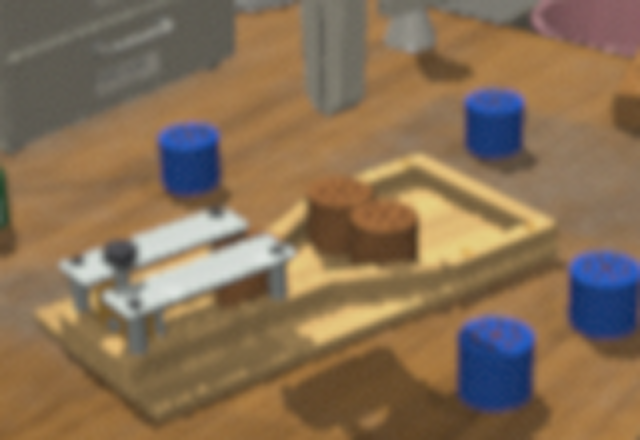

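The wrist view is sharp. The lane disc is at (361,178), the keepers' near corners are at (302,195) and (424,195), the knob is at (373,22) and the steel pad at (368,70). I'll use it to refine the frame.

```bash
python3 - <<'E'
from h import *
c=pickle.load(open('pics/wrist1.pkl','rb'))
R=lambda p,z:ray(c,p,z)[:,:2]
k=R([(302,195),(349,195),(376,195),(424,195),(303,0),(355,0),(384,0),(438,0)],.049);print(k.round(4).tolist())
near=k[:4].mean(0);far=k[4:].mean(0);u=far-near;u/=np.linalg.norm(u);v=np.array([u[1],-u[0]])
m=near-.028*u;print('mouth',m,'az',np.degrees(np.arctan2(u[1],u[0])))
f=lambda p:(np.array([(p-m)@v,(p-m)@u])*1e3).round(1)
for n,p,z in [('lane',(361,178),.042),('laneback',(360,212),.042),('knob',(373,22),.068),('pad',(368,74),.03),('pad',(368,66),.03)]: print(n,f(R([p],z)[0]))
for n in((.5086,.0035),(.470,.012)):print(f(np.array(n)))
E
```

```text
[[0.4738, 0.0873], [0.5006, 0.081], [0.516, 0.0773], [0.5434, 0.0708], [0.4989, 0.1867], [0.5255, 0.1805], [0.5403, 0.1769], [0.5679, 0.1704]]
mouth [0.50173391 0.05190317] az 76.08092468864082
lane [-0.6 37.3]
laneback [-0.5 16.7]
knob [ -0.3 115.3]
pad [ 2.6 97.1]
pad [  2.5 101.5]
[ 18.3 -45.3]
[-21.2 -46.4]
```

Call:
{"method": "send_rows", "body": {"targets": "0 0 -0.03 0; 0 0 -0.06 0; 0 0 -0.08 0; 0 0 -0.089 0; 0 0 -0.089 0"}}

```text
t: 2.9
tcp_pos: [0.4724, 0.0504, 0.0296]
tool_rot: [-1.571, 0.0, -0.235]
wrist_force: [-0.3, 0.6, 0.7]
width: 0.002
```

Call:
{"method": "send_rows", "body": {"targets": "-0.0012 -0.0049 0 0; -0.0024 -0.0097 0 0; -0.0036 -0.0146 0 0; -0.0048 -0.0194 0 0; -0.006 -0.0243 0 0; -0.0072 -0.0291 0 0; -0.0084 -0.034 0 0; -0.0084 -0.034 0 0"}}

```text
t: 3.7
tcp_pos: [0.4635, 0.0153, 0.0295]
tool_rot: [-1.572, 0.001, -0.236]
wrist_force: [-0.1, -0.1, -0.1]
width: 0.003
```

```bash
python3 look.py 2 side scene
```

```text
3.7 [0.4635 0.0153 0.0295] [-9.005e+01  3.000e-02 -1.352e+01] [-0.09 -0.13 -0.06] 0.003
```

View pics/side2.png

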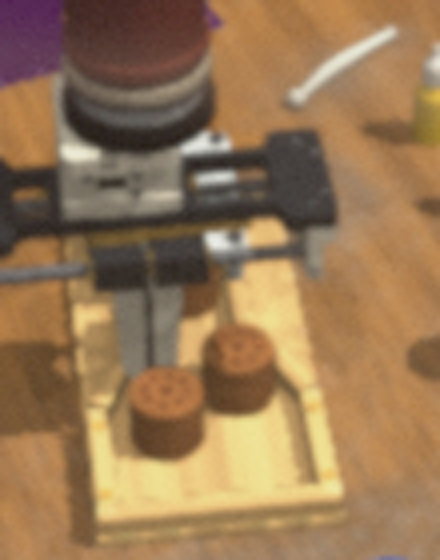

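View pics/scene2.png

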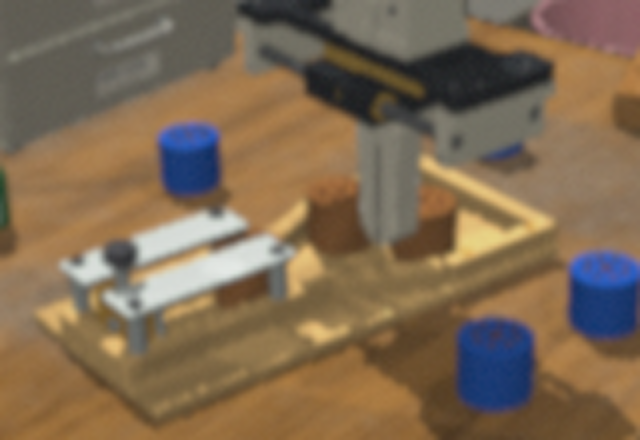

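disc_b slid back to about y=-72 mm and disc_a has not moved. I'll continue to about -104 mm.

Call:
{"method": "send_rows", "body": {"targets": "-0.0012 -0.0049 0 0; -0.0024 -0.0097 0 0; -0.0036 -0.0146 0 0; -0.0048 -0.0194 0 0; -0.006 -0.0243 0 0; -0.0072 -0.0291 0 0; -0.0076 -0.031 0 0; -0.0076 -0.031 0 0"}}

```text
t: 4.6
tcp_pos: [0.4561, -0.015, 0.0296]
tool_rot: [-1.571, 0.0, -0.235]
wrist_force: [-0.1, 0.6, -0.1]
width: 0.01
```

Call:
{"method": "send_rows", "body": {"targets": "0.001 0.004 0 0; 0.001 0.004 0.03 0; 0.001 0.004 0.07 0; 0.001 0.004 0.09 0; 0.001 0.004 0.09 0"}}

```text
t: 5.1
tcp_pos: [0.4594, -0.0098, 0.1222]
tool_rot: [-1.569, -0.006, -0.234]
wrist_force: [0.1, -0.6, -0.5]
width: 0.002
```

Call:
{"method": "send_rows", "body": {"targets": "0.012 0.04 0 0; 0.024 0.08 0 0; 0.026 0.085 0 0; 0.026 0.085 0 0", "gripper": 0.72}}

```text
t: 5.5
tcp_pos: [0.4827, 0.0762, 0.1187]
tool_rot: [-1.571, 0.002, -0.231]
wrist_force: [-0.7, -0.7, 0.4]
width: 0.267
```

```bash
python3 look.py 3 side wrist
```

```text
5.5 [0.4827 0.0762 0.1187] [-90.     0.1  -13.21] [-0.74 -0.72  0.41] 0.267
```

View pics/side3.png

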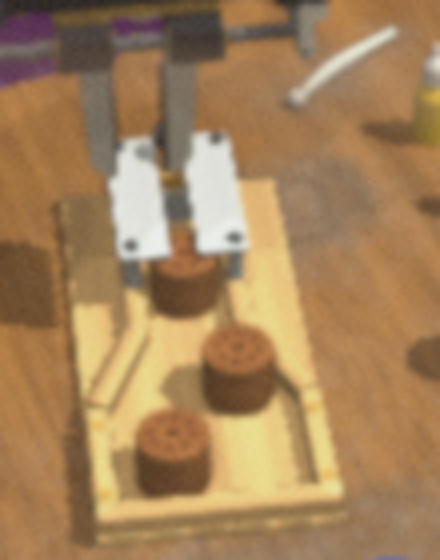

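View pics/wrist3.png

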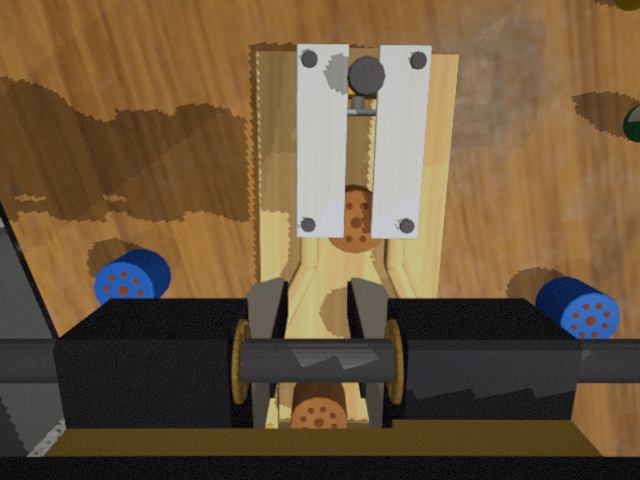

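Side view: disc_b's top is at crop (173,430), near the rear wall, and disc_a's top is at crop (239,347). Next I compute both in the rack frame.

```bash
cat >> h.py <<'E'
M=np.array([.5015,.0515]);az=np.radians(76.2);U=np.array([np.cos(az),np.sin(az)]);V=np.array([U[1],-U[0]])
def f(p): p=np.asarray(p)[:2]-M; return (np.array([p@V,p@U])*1e3).round(1)
def w(x,y): return (M+V*x/1e3+U*y/1e3).round(4)
E
python3 - <<'E'
from h import *
c=pickle.load(open('pics/side3.pkl','rb'))
for p in((173,430),(239,347)): print(f(ray(c,np.array(p)/4+[285,165]-.4,.042)[0]))
c=pickle.load(open('pics/wrist3.pkl','rb'));print(f(ray(c,(319,423),.042)[0]), f(ray(c,(356,222),.042)[0]))
for p in((20,-76),(20,-66),(0,-40)):print(p,w(*p))
E
```

```text
[ -22.8 -101.8]
[ 18.8 -44.1]
[ -21.2 -106.3] [-0.1 36.1]
(20, -76) [ 0.5028 -0.0271]
(20, -66) [ 0.5052 -0.0174]
(0, -40) [0.492  0.0127]
```

Call:
{"method": "send_rows", "body": {"targets": "0.008 -0.04 0 0; 0.016 -0.08 0 0; 0.02 -0.101 0 0; 0.02 -0.101 0 0; 0.02 -0.101 -0.03 0; 0.02 -0.101 -0.06 0; 0.02 -0.101 -0.06 0"}}

```text
t: 6.3
tcp_pos: [0.4996, -0.0265, 0.0568]
tool_rot: [-1.573, 0.008, -0.234]
wrist_force: [-0.9, 0.1, 0.3]
width: 0.278
```

```bash
python3 look.py 4 side scene
```

```text
6.3 [ 0.4996 -0.0265  0.0568] [-90.11   0.48 -13.42] [-0.9   0.09  0.32] 0.278
```

View pics/side4.png

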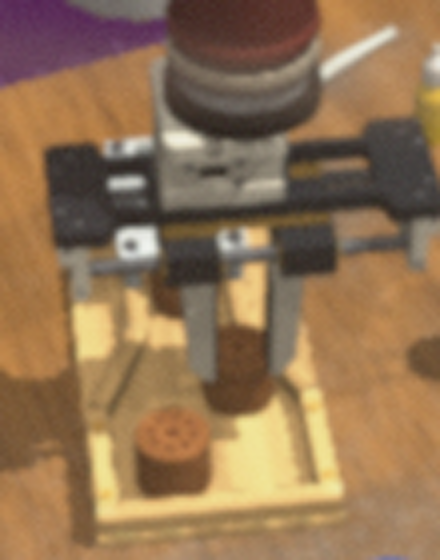

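View pics/scene4.png

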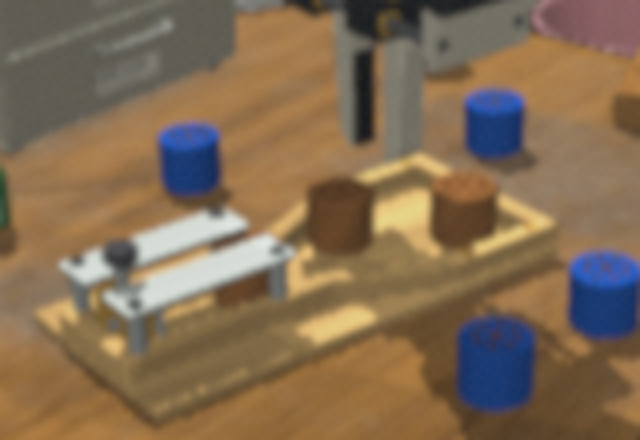

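```bash
python3 - <<'E'
from h import *
c=pickle.load(open('pics/side4.pkl','rb'))
p=np.array([.4996,-.0265])
for d in(-13,13):
  for e in(-7.5,7.5):
    q=p+V*d/1e3+U*e/1e3; print(d,e,((proj(c,[*q,.057])-[285,165])*4).round())
print(f(p))
E
```

```text
-13 -7.5 [[218. 378.]]
-13 7.5 [[215. 359.]]
13 -7.5 [[268. 374.]]
13 7.5 [[264. 354.]]
[ 16.8 -76.2]
```

Call:
{"method": "send_rows", "body": {"targets": "0 0 0 0; 0 0 0 0"}}

```text
t: 6.6
tcp_pos: [0.5042, -0.0263, 0.061]
tool_rot: [-1.57, -0.003, -0.234]
wrist_force: [-0.4, -0.5, -0.5]
width: 0.285
```

Call:
{"method": "send_rows", "body": {"targets": "0 0 -0.02 0; 0 0 -0.03 0; 0 0 -0.03 0; 0.001 0.0039 -0.03 0; 0.0019 0.0078 -0.03 0; 0.0019 0.0078 -0.03 0"}}

```text
t: 7.2
tcp_pos: [0.5052, -0.0179, 0.0301]
tool_rot: [-1.57, -0.0, -0.233]
wrist_force: [-0.4, 1.0, -0.5]
width: 0.28
```

Call:
{"method": "send_rows", "body": {"targets": "-0.0014 0.0048 0 0; -0.0028 0.0097 0 0; -0.0042 0.0145 0 0; -0.0055 0.0194 0 0; -0.0069 0.0242 0 0; -0.0083 0.0291 0 0; -0.0097 0.034 0 0; -0.0111 0.0388 0 0"}}

```text
t: 8.0
tcp_pos: [0.4939, 0.0205, 0.0296]
tool_rot: [-1.571, 0.0, -0.234]
wrist_force: [-0.0, 0.1, 0.9]
width: 0.279
```

```bash
python3 look.py 5 side scene
```

```text
8.0 [0.4939 0.0205 0.0296] [-9.000e+01  1.000e-02 -1.343e+01] [-0.02  0.09  0.93] 0.279
```

View pics/side5.png

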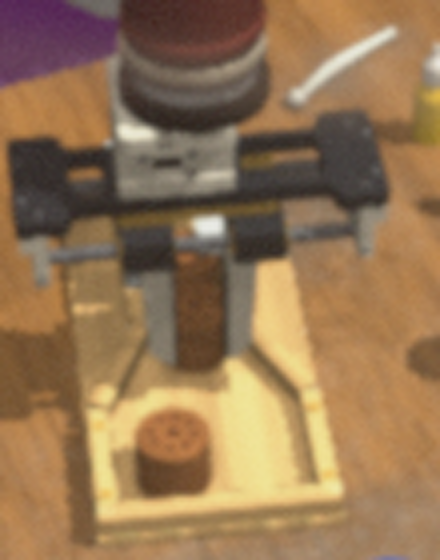

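View pics/scene5.png

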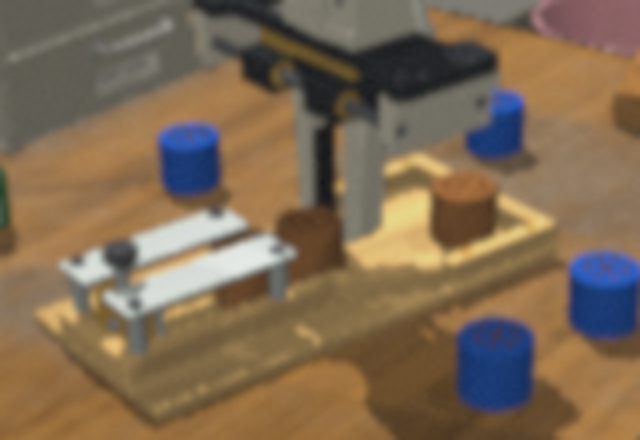

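disc_a sits in the cradle at the mouth. I'll slide it another 22 mm, then back off.

Call:
{"method": "send_rows", "body": {"targets": "0.0012 0.0049 0 0; 0.0024 0.0097 0 0; 0.0036 0.0146 0 0; 0.0048 0.0194 0 0; 0.0053 0.0214 0 0; 0.0053 0.0214 0 0"}}

```text
t: 8.7
tcp_pos: [0.4996, 0.0421, 0.0297]
tool_rot: [-1.57, -0.0, -0.234]
wrist_force: [1.0, -0.0, -0.1]
width: 0.279
```

Call:
{"method": "send_rows", "body": {"targets": "-0.001 -0.004 0 0; -0.002 -0.008 0 0; -0.002 -0.008 0.03 0; -0.002 -0.008 0.07 0; -0.002 -0.008 0.09 0; -0.002 -0.008 0.09 0; -0.002 -0.008 0.09 0"}}

```text
t: 9.4
tcp_pos: [0.4971, 0.0327, 0.1196]
tool_rot: [-1.571, -0.0, -0.236]
wrist_force: [-0.2, -0.1, -0.4]
width: 0.28
```

```bash
python3 look.py 6 side wrist; python3 -c "
from h import *
print(w(-22,-141),w(-22,-126),w(0,-60))"
```

```text
9.4 [0.4971 0.0327 0.1196] [-9.003e+01 -1.000e-02 -1.350e+01] [-0.2  -0.07 -0.43] 0.28
[ 0.4465 -0.0802] [ 0.4501 -0.0656] [ 0.4872 -0.0068]
```

View pics/side6.png

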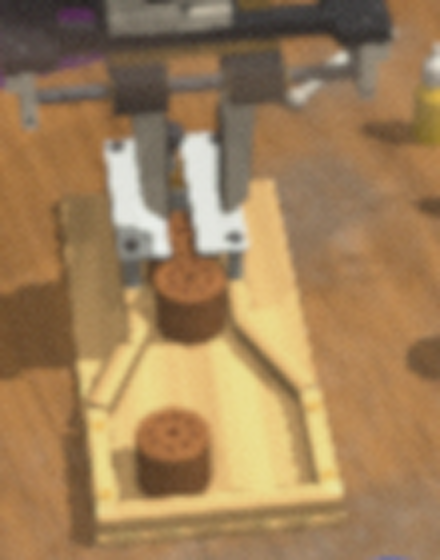

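View pics/wrist6.png

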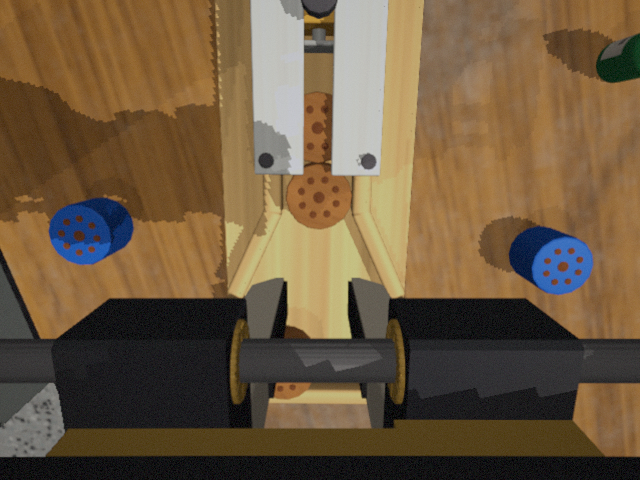

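disc_a is in the lane, touching the lane disc; their tops in the wrist view are at (319,195) and (318,127). Next I go behind disc_b.

Call:
{"method": "send_rows", "body": {"targets": "-0.016 -0.037 0 0; -0.032 -0.074 0 0; -0.05 -0.111 0 0; -0.05 -0.111 0 0; -0.05 -0.111 0 0; -0.05 -0.111 -0.04 0; -0.05 -0.111 -0.06 0; -0.05 -0.111 -0.06 0"}}

```text
t: 10.3
tcp_pos: [0.4459, -0.0755, 0.0572]
tool_rot: [-1.57, 0.006, -0.231]
wrist_force: [-0.7, 0.1, -0.8]
width: 0.28
```

```bash
python3 look.py 7 side scene
```

```text
10.3 [ 0.4459 -0.0755  0.0572] [-89.97   0.35 -13.25] [-0.68  0.12 -0.78] 0.28
```

View pics/side7.png

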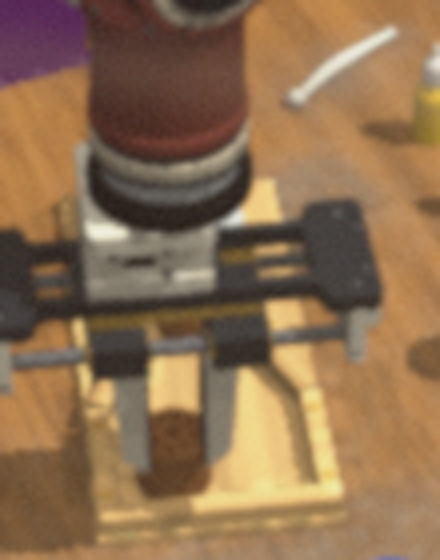

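View pics/scene7.png

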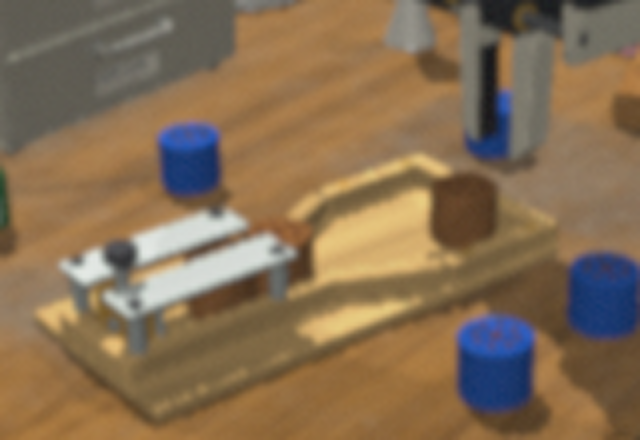

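Call:
{"method": "send_rows", "body": {"targets": "0 0 -0.015 0; 0 0 -0.03 0; 0 0 -0.03 0; 0.001 0.004 -0.03 0; 0.002 0.008 -0.03 0; 0.0029 0.0117 -0.03 0; 0.0029 0.0117 -0.03 0"}}

```text
t: 11.1
tcp_pos: [0.451, -0.065, 0.0303]
tool_rot: [-1.57, -0.001, -0.233]
wrist_force: [-0.3, -0.5, 0.2]
width: 0.279
```

Call:
{"method": "send_rows", "body": {"targets": "0.0043 0.0059 0 0; 0.0086 0.0118 0 0; 0.0129 0.0177 0 0; 0.0172 0.0236 0 0; 0.0215 0.0295 0 0; 0.0258 0.0354 0 0; 0.0301 0.0413 0 0; 0.0343 0.0472 0 0"}}

```text
t: 11.9
tcp_pos: [0.4849, -0.0181, 0.0296]
tool_rot: [-1.571, 0.0, -0.235]
wrist_force: [0.2, -0.5, 0.6]
width: 0.283
```

```bash
python3 look.py 8 side scene; python3 -c "
from h import *
from cell import bot
print(f(bot.get_state()['tcp_pos']))"
```

```text
11.9 [ 0.4849 -0.0181  0.0296] [-9.000e+01  1.000e-02 -1.344e+01] [ 0.15 -0.52  0.63] 0.283
[  0.9 -70.6]
```

View pics/side8.png

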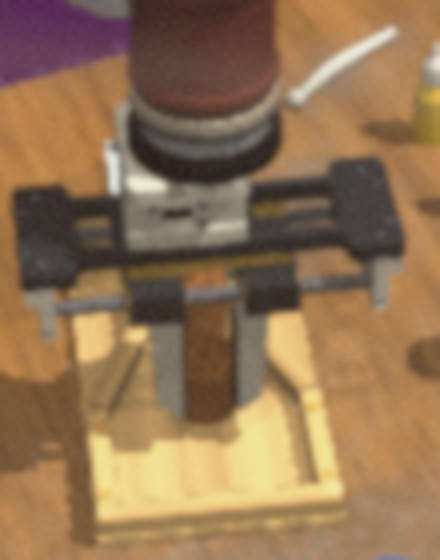

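View pics/scene8.png

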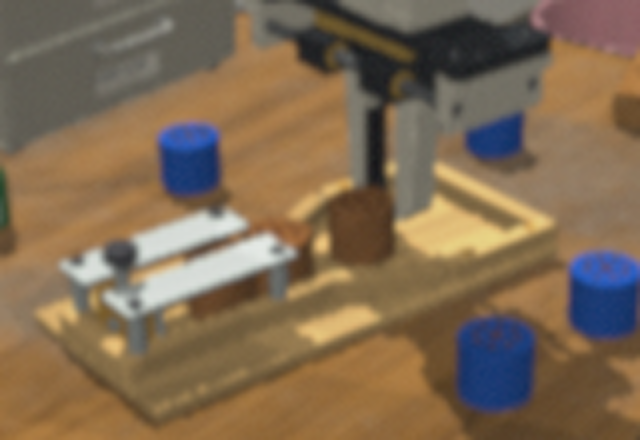

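Call:
{"method": "send_rows", "body": {"targets": "0.001 0.0049 0 0; 0.0022 0.0097 0 0; 0.0034 0.0146 0 0; 0.0045 0.0194 0 0; 0.0057 0.0243 0 0; 0.0069 0.0291 0 0; 0.008 0.035 0 0; 0.008 0.035 0 0"}}

```text
t: 12.8
tcp_pos: [0.4929, 0.0177, 0.0297]
tool_rot: [-1.57, -0.0, -0.233]
wrist_force: [-0.8, -0.8, -0.1]
width: 0.279
```

Call:
{"method": "send_rows", "body": {"targets": "0.0002 0.001 0 0; 0.0005 0.002 0 0; 0.0007 0.003 0 0; 0.001 0.004 0 0"}}

```text
t: 13.2
tcp_pos: [0.4934, 0.0199, 0.0296]
tool_rot: [-1.571, 0.0, -0.235]
wrist_force: [0.5, -0.9, 0.2]
width: 0.28
```

```bash
python3 look.py 9 side scene; python3 -c "
from h import *
from cell import bot
print(f(bot.get_state()['tcp_pos']))"
```

```text
13.2 [0.4934 0.0199 0.0296] [-9.003e+01  2.000e-02 -1.347e+01] [ 0.49 -0.94  0.22] 0.28
[ -0.3 -32.3]
```

View pics/scene9.png

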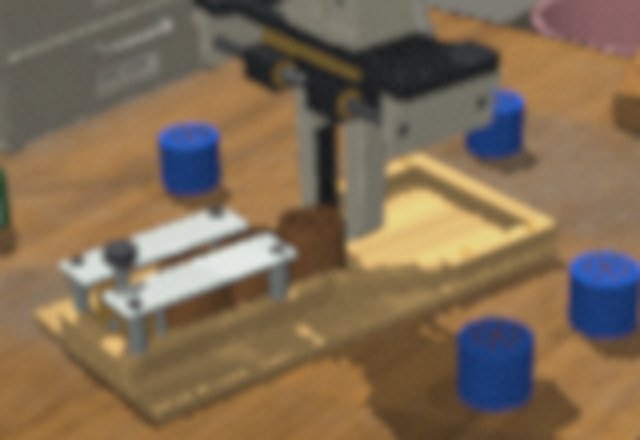

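The row is moving. I'll creep until I feel the pad.

Call:
{"method": "send_rows", "body": {"targets": "0.0002 0.001 0 0; 0.0005 0.002 0 0; 0.0007 0.003 0 0; 0.0007 0.003 0 0"}}

```text
t: 13.7
tcp_pos: [0.4944, 0.0236, 0.0297]
tool_rot: [-1.57, -0.0, -0.234]
wrist_force: [0.9, -0.7, -0.3]
width: 0.276
```

Call:
{"method": "send_rows", "body": {"targets": "0.0001 0.0005 0 0; 0.0002 0.001 0 0; 0.0004 0.0015 0 0; 0.0005 0.002 0 0"}}

```text
t: 14.1
tcp_pos: [0.4947, 0.0253, 0.0296]
tool_rot: [-1.571, 0.0, -0.235]
wrist_force: [0.1, -1.4, -0.2]
width: 0.279
```

Call:
{"method": "send_rows", "body": {"targets": "0.0001 0.0005 0 0; 0.0002 0.001 0 0; 0.0002 0.001 0 0"}}

```text
t: 14.4
tcp_pos: [0.495, 0.0265, 0.0297]
tool_rot: [-1.571, -0.0, -0.234]
wrist_force: [-0.3, -0.2, 0.1]
width: 0.282
```

Call:
{"method": "send_rows", "body": {"targets": "0.0001 0.0005 0 0; 0.0002 0.001 0 0; 0.0002 0.001 0 0"}}

```text
t: 14.7
tcp_pos: [0.4952, 0.0274, 0.0296]
tool_rot: [-1.571, 0.0, -0.234]
wrist_force: [-0.6, -0.9, -0.5]
width: 0.279
```

Call:
{"method": "send_rows", "body": {"targets": "0.0001 0.0005 0 0; 0.0002 0.001 0 0; 0.0002 0.001 0 0"}}

```text
t: 15.0
tcp_pos: [0.4953, 0.0283, 0.0296]
tool_rot: [-1.571, 0.0, -0.235]
wrist_force: [0.2, -0.5, -0.1]
width: 0.282
```

Call:
{"method": "send_rows", "body": {"targets": "0.0001 0.0005 0 0; 0.0002 0.001 0 0; 0.0002 0.001 0 0"}}

```text
t: 15.3
tcp_pos: [0.4954, 0.0286, 0.0296]
tool_rot: [-1.572, 0.0, -0.235]
wrist_force: [-0.7, -2.2, 0.5]
width: 0.279
```

Call:
{"method": "send_rows", "body": {"targets": "0.0001 0.0005 0 0; 0.0002 0.001 0 0; 0.0002 0.001 0 0"}}

```text
t: 15.6
tcp_pos: [0.4953, 0.0288, 0.0296]
tool_rot: [-1.573, 0.001, -0.236]
wrist_force: [-0.4, -5.8, 2.0]
width: 0.281
```

```bash
python3 look.py 10 side scene wrist
```

```text
15.6 [0.4953 0.0288 0.0296] [-9.013e+01  5.000e-02 -1.351e+01] [-0.44 -5.84  1.95] 0.281
```

View pics/wrist10.png

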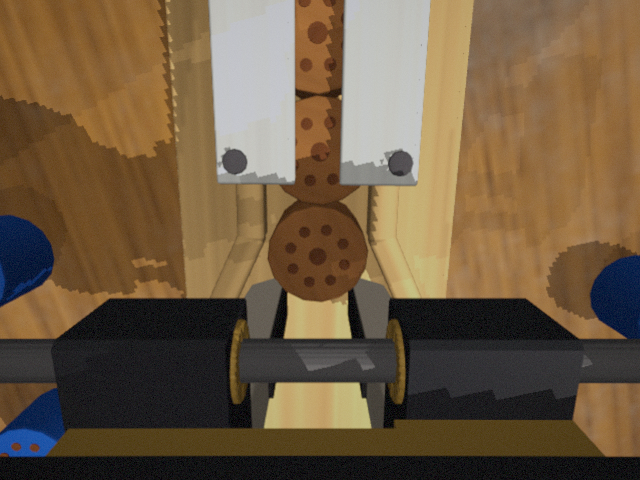

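View pics/scene10.png

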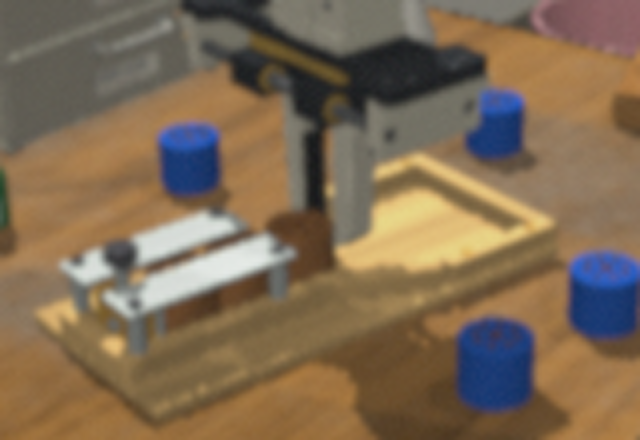

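The force rises by about 4 N/mm with the row closed up, so it has met the pad. I'll press a little more and hold.

Call:
{"method": "send_rows", "body": {"targets": "0.0001 0.0005 0 0; 0.0002 0.0008 0 0; 0.0002 0.0008 0 0; 0.0002 0.0008 0 0; 0.0002 0.0008 0 0; 0.0002 0.0008 0 0"}}

```text
t: 16.35
tcp_pos: [0.4953, 0.0289, 0.0296]
tool_rot: [-1.574, 0.001, -0.236]
wrist_force: [-0.6, -5.5, 2.7]
width: 0.283
```

Call:
{"method": "send_rows", "body": {"targets": "0.0002 0.0006 0 0; 0.0003 0.0012 0 0; 0.0003 0.0012 0 0; 0.0003 0.0012 0 0; 0.0003 0.0012 0 0"}}

```text
t: 16.85
tcp_pos: [0.4953, 0.029, 0.0295]
tool_rot: [-1.576, 0.002, -0.237]
wrist_force: [-1.1, -7.9, 3.3]
width: 0.281
```

```bash
python3 look.py 11 wrist side
```

```text
16.85 [0.4953 0.029  0.0295] [-9.028e+01  9.000e-02 -1.359e+01] [-1.07 -7.9   3.3 ] 0.281
```

View pics/side11.png

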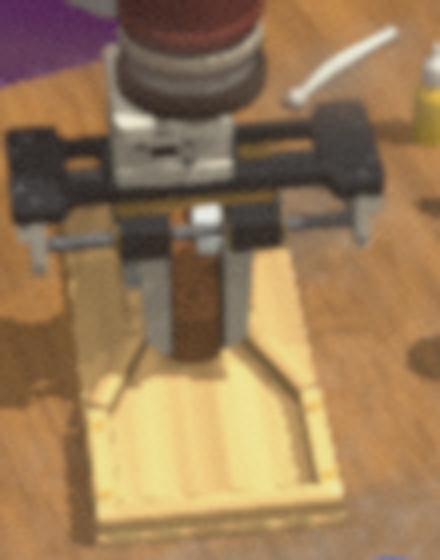

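Call:
{"method": "send_rows", "body": {"targets": "0.0001 0.0005 0 0; 0.0002 0.0008 0 0; 0.0002 0.0008 0 0; 0.0002 0.0008 0 0; 0.0002 0.0008 0 0"}}

```text
t: 17.45
tcp_pos: [0.4953, 0.0291, 0.0295]
tool_rot: [-1.577, 0.002, -0.238]
wrist_force: [-0.5, -8.0, 3.4]
width: 0.287
```

Call:
{"method": "send_rows", "body": {"targets": "-0.0003 -0.001 0 0; -0.0006 -0.0025 0 0; -0.001 -0.004 0 0; -0.002 -0.008 0 0; -0.003 -0.013 0 0; -0.004 -0.017 0 0; -0.004 -0.017 0 0"}}

```text
t: 18.15
tcp_pos: [0.4924, 0.0159, 0.0296]
tool_rot: [-1.57, -0.0, -0.235]
wrist_force: [0.4, -0.4, -0.2]
width: 0.281
```

Call:
{"method": "send_rows", "body": {"targets": "0 0 0.03 0; 0 0 0.06 0; 0 0 0.09 0; 0 0 0.09 0; 0 0 0.09 0"}}

```text
t: 18.65
tcp_pos: [0.4927, 0.0163, 0.12]
tool_rot: [-1.57, -0.001, -0.234]
wrist_force: [0.4, -0.8, -0.2]
width: 0.279
```

```bash
python3 look.py 12 wrist side scene
```

```text
18.65 [0.4927 0.0163 0.12  ] [-8.996e+01 -7.000e-02 -1.343e+01] [ 0.39 -0.76 -0.17] 0.279
```

View pics/wrist12.png

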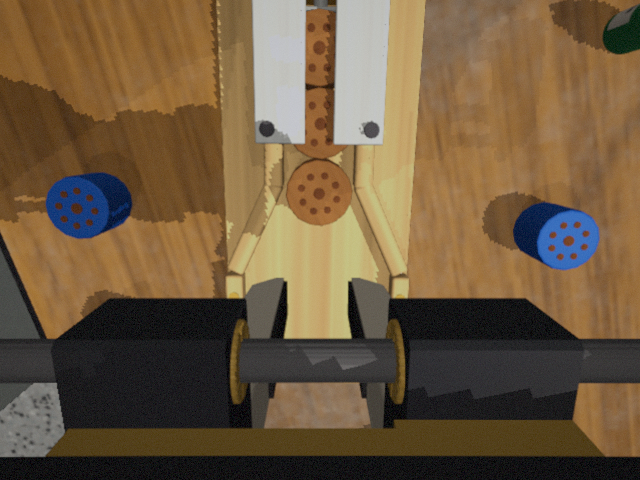

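View pics/scene12.png

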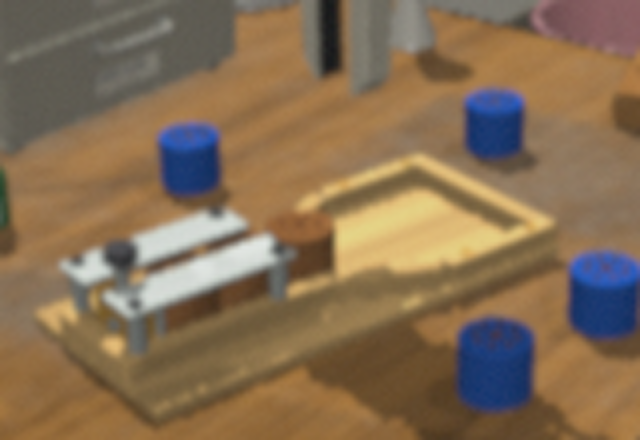

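```bash
python3 - <<'E'
from h import *
c=pickle.load(open('pics/wrist12.pkl','rb'))
P=[f(ray(c,p,.042)[0]) for p in((319,192),(320,124),(320,47),(320,12.))];print(P,[np.linalg.norm(P[i]-P[i+1]).round(1) for i in(0,1)])
E
```

```text
[array([0.1, 0. ]), array([ 0.3, 39.2]), array([-0.1, 80. ]), array([-0.3, 97.4])] [np.float64(39.2), np.float64(40.8)]
```

```bash
python3 -c "
from cell import workorder
print(workorder.job_done())"
```

```text
the job is handed in; nothing more can be done
None
```

I nudged disc_b back to about y=-104 mm in the rack frame and slid disc_a into the lane behind disc_lane. Then I slid disc_b in behind disc_a and pressed the row against the stop pad. The wrist force was about 8 N for roughly 0.5 s, then I backed off and lifted clear. I handed the job in at about 18.7 s of the 58 s allowed.

- **Row position:** The last wrist picture puts the discs in one straight row at y ≈ 0, 39 and 80 mm. Neighbouring centres are 39.2 and 40.8 mm apart, with about 2 mm of measuring error. disc_lane is about 35 mm from the bar's centre and disc_b about 115 mm, both within limits.
- **Other objects:** The robot touches nothing. I saw no bystander move, but I did not measure their positions.
- **Press force:** I measured this only at the wrist, so the force on the stop itself is inferred. While pressing, an upward force of about 3 N also showed at the wrist; it vanished on release.
- **Early disagreement:** The side and scene pictures disagreed by a few millimetres on the rack's far end, so I took the rack frame from the wrist view. The pad then met the row within about 1.5 mm of where that view put it.

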